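Layer a reed plate over a separator sheet in the stacking rack and close the keeper

ROBOT

A 7-joint arm with a two-finger parallel gripper is mounted at the origin on the work surface. World frame = base frame: x ahead of the robot, y to its left, z up, the work surface at z = 0. Lengths are in m, angles in rad, forces in N, time in s.
With the tool pointing down it reaches from about 0.4 to 0.85 m from the base axis. Payload 10.4 kg.
Tool frame: the origin (TCP) lies on the centre line of the jaws, within the pads' length; the fingertips stand 11 mm ahead of it and the grasp point (between the pads) lies 8 mm behind it (manip.finger_overhang is the distance from the TCP to the fingertips, in m); z points along the fingers, y is the line along which they close (so a half turn about z gives the same grasp; the last joint's range is limited). The gripper opens to 85 mm and grips with 20 to 120 N. Pads are 22 mm wide; open, the fingers measure 114 mm over their backs; the gripper's body (76 mm by 85 mm) begins 54 mm behind the grasp point. The pads swing forward as they close: fully open they stand 13 mm farther back than shut.
Start: joints at [-1.347, 0.332, -0.065, 1.46, 0.022, 1.35, -0.088], TCP at [0.153, 0.606, 0.242] pointing down, gripper open.
Joint ranges: [-2.6, 2.6], [-0.5, 2.12], [-1.47, 1.34], [0.16, 2.42], [-1.27, 4.41], [0.06, 2.06], [-2.6, 2.6]. Speed limits (rad/s): [2.22, 2.22, 2.79, 2.79, 3.14, 3.14, 3.14].

INTERFACE

Orientations are given as a unit quaternion [x, y, z, w].
In Python, from workcell import manip, imaging, workorder gives the robot as it stands.
- The arm moves only by the tool jog_arm, never from a script. Its argument "deltas" is a list of rows, each an object with "gripper": the opening, from 0 (shut) to 1 (fully open); "offset": the shift along the tool's x, y, z in m, a list of three; "rotation": the turn, a rotation vector about the tool's x, y, z in degrees, a list of three. In form: [{"gripper": gripper, "offset": [tx, ty, tz], "rotation": [ax, ay, az]}, ...]. A call has 1 to 20 rows; each row shifts and turns the commanded pose from where the row before left it, along the tool's axes as they then stand; what a row does not reach is not made up. A row lasts 1/10 s, in which the tool goes at most 50 mm and 8.59 degrees, less where a joint would pass 70% of its speed; a pose out of reach is approached as far as the arm can. A call with a gripper value outside its range is refused whole. The fingers move at their own pace and stop on an object; "newtons" is the grip in N (left out, the last holds). Time passes only in rows, so rows that do not move let the fingers close. It gives the time, the measured TCP pose, the force, the opening and the grip force at its end, in the units of the state.
- manip.get_obs(): the state, without advancing time (a new reading comes with each control period).
- imaging.camera(name): name is "scene" or "top"; returns the picture (384x512x3 uint8, blue, green, red); there is no depth.
- imaging.camera_model(name): a dict with "camera_matrix" (3x3 intrinsics, pixels), "world_to_cam" (4x4, takes a point from world to camera coordinates). Camera axes: x right, y up, looking along -z (the intrinsics and any distortion apply to the point x, -y, -z); pixel columns grow to the right and rows downward; lengths in m; the calibration is good to about 2 mm. A picture is of the moment at which its call begins. camera_model takes no time and is no camera call.
- workorder.hand_in(): hands the job in; it is judged then, once.
The state is a dict: "clock": time; "joint_pos": joint angles; "joint_velocities": joint speeds; "tau": joint torques, N m; "position": TCP position; "ee_rot": TCP orientation; "ft_force": force on the tool from outside, world axes, zero at the start; "torque": the same for the moment, N m; "grip_width": opening from 0.0 (shut) to 1.0 (fully open); "grasp_force": force on a finger pad.
Only numpy, scipy, OpenCV 4.12 (cv2) and the standard library are available. Lean on these libraries where they do the work, as an engineer would, in place of code of your own. Each camera call takes 0.05 s, during which the arm holds its last target. There are 200 camera calls.

TASK

Slide the rack's keeper aside, lay the full-size fibre separator sheet flat on the reed plate that is already in the rack, and stack the second reed plate squarely on the sheet; then slide the keeper back until its tongue is centred over the stack. Set sheet and plate down gently rather than dropping them, never let the two metal plates touch each other, and leave the bottom plate and everything else on the bench where it is.

Things in the scene. Friction and masses are not known exactly. Their poses are not given: they have to be found in the camera images.
- rack: Stacking rack fixed to the bench. Origin: on the bench top under the centre of the nest; own x points from the nest to the rail. Base plate 10 mm thick, 100 mm (own x) by 156 mm (own y). A rail 262 mm long runs along own y at own x = +75 mm, on a base 30 mm wide.
- nest (a point): Centre of the nest's floor, 10 mm above the bench; axes as the rack's. The nest takes plates with their long side along own y: four corner angles (6 mm walls, tops 40 mm above the bench) leave 3 mm clearance on every side of a plate and cover the last 13 mm of its long sides; between them the long sides are open for fingers.
- plate_low: The bottom layer, already lying in the nest: an aluminium reed plate 56 mm (own x) by 110 mm (own y), 14 mm thick, flat on both faces, with two dark windows. Origin: centre of its underside, on the nest's floor.
- sheet: The separator sheet: a stiff brown pressed-fibre board 56 mm (own x) by 110 mm (own y), 6 mm thick, plain, lying on the bench. Origin: centre of its underside.
- plate_next: The next layer: a reed plate like plate_low, 56 (own x) by 110 (own y) by 14 mm thick, about 0.21 kg, lying on the bench. Origin: centre of its underside.
- keeper (a joint): Position (m) of the keeper along the rack's own +y: 0 = its tongue centred over the middle of the nest, range -0.105 to +0.105. Stays where it is left (friction about 2 N).
- keeper_grip (a point): Top centre of the keeper's black upright grip, 92 mm above the bench, over the rail. The grip is a block 26 mm (rack x) by 16 mm (rack y), its lower end 56 mm above the bench, on a grey carriage (26 x 30 mm).
- keeper_tongue (a point): Free end of the keeper's steel tongue, mid-width, on its underside. The tongue is 28 mm wide along rack y and reaches from the rail across the nest to rack x = -22 mm, underside 48 mm and top 56 mm above the bench (a full stack is 44 mm high). It is clear of the nest's corner angles when the keeper stands more than 80 mm to either side.
- offcut: Bystander: a too short offcut of the same board, 56 x 70 x 6 mm. Origin: centre of its underside.
- flange: Bystander: round aluminium flange cover, 88 mm across, 20 mm high. Origin: centre of its underside.
- can: Bystander: tall can, 56 mm across and 150 mm high, standing just beyond one end of the rail. Origin: centre of its underside.
- tin: Bystander: low tin, 60 mm across and 42 mm high, standing beyond the other end of the rail. Origin: centre of its underside.
- screwdriver: Bystander: screwdriver lying in front of the rack. Origin: underside, near its middle.
- wrench: Bystander: steel wrench lying at the back right. Origin: underside, near its middle.
- impeller: Bystander: steel jet-pump impeller, about 116 mm across, 66 mm high, standing behind the rack. Origin: centre of its underside.
- carton: Bystander: small cardboard carton 60 x 45 x 50 mm at the back left. Origin: centre of its underside.
Things that resemble listed ones, but are neither listed nor needed, are in the scene too. Leave any orange look-alike of the sheet alone. Leave any turquoise look-alike of the plate_low alone.

How it is judged:
On the way, in this order (a step that is already met when the one before it is completed fails the run):
1. the keeper is slid aside, clear of the nest ((value of joint keeper above 0.06 m or value of joint keeper below -0.06 m)), for 0.1 s.
2. the separator sheet lies flat on the bottom plate in the nest, released (x of sheet in the frame of nest between -0.006 and 0.006 m and y of sheet in the frame of nest between -0.006 and 0.006 m and z of sheet in the frame of nest between 0.0115 and 0.0165 m and angle between the y axis of each of sheet, plate_low and the y axis of rack, either way round below 0.12 rad and angle between each of sheet, plate_low's own z axis and vertical below 0.06 rad and x of plate_low in the frame of nest between -0.006 and 0.006 m and y of plate_low in the frame of nest between -0.006 and 0.006 m and z of plate_low in the frame of nest between -0.0025 and 0.0025 m and contact force between the fingers and sheet below 0.3 N and linear speed of sheet below 0.02 m/s), for 0.2 s.
3. the second plate lies flat on the sheet in the nest, released (x of plate_next in the frame of nest between -0.006 and 0.006 m and y of plate_next in the frame of nest between -0.006 and 0.006 m and z of plate_next in the frame of nest between 0.0175 and 0.0225 m and angle between the y axis of each of plate_next, sheet and the y axis of rack, either way round below 0.12 rad and angle between each of plate_next, sheet's own z axis and vertical below 0.06 rad and x of sheet in the frame of nest between -0.006 and 0.006 m and y of sheet in the frame of nest between -0.006 and 0.006 m and z of sheet in the frame of nest between 0.0115 and 0.0165 m and contact force between the fingers and plate_next below 0.3 N and linear speed of plate_next below 0.02 m/s), for 0.2 s.
At the end, for the whole second after the job is handed in: Bottom plate, separator sheet and second plate lie flat (within 3.5 degrees) on one another in the nest, in that order, each within 6 mm of the nest's centre in either direction and 7 degrees of its direction, at rest; the keeper stands still within 10 mm of the centre of the stack (x of plate_low in the frame of nest between -0.006 and 0.006 m and y of plate_low in the frame of nest between -0.006 and 0.006 m and z of plate_low in the frame of nest between -0.0025 and 0.0025 m and angle between the y axis of each of plate_low, sheet, plate_next and the y axis of rack, either way round below 0.12 rad and angle between each of plate_low, sheet, plate_next's own z axis and vertical below 0.06 rad and x of sheet in the frame of nest between -0.006 and 0.006 m and y of sheet in the frame of nest between -0.006 and 0.006 m and z of sheet in the frame of nest between 0.0115 and 0.0165 m and x of plate_next in the frame of nest between -0.006 and 0.006 m and y of plate_next in the frame of nest between -0.006 and 0.006 m and z of plate_next in the frame of nest between 0.0175 and 0.0225 m and value of joint keeper between -0.01 and 0.01 m and linear speed of each of plate_low, sheet, plate_next below 0.02 m/s and velocity of joint keeper between -0.01 and 0.01 m/s); the robot touches nothing.
It fails at once if the two metal plates touch each other (contact force between plate_next and plate_low above 0.3 N).
It fails at once if the sheet or the plate is dropped (falls free by more than about 10 mm) ((contact force between the fingers and sheet below 0.05 N and linear speed of sheet above 0.45 m/s) or (contact force between the fingers and plate_next below 0.05 N and linear speed of plate_next above 0.45 m/s)).
It fails at once if the bottom plate is moved by more than 12 mm (distance of plate_low from where it was at the start of the episode above 0.012 m).
It fails at once if a bystander is moved by more than 30 mm (distance of any of offcut, flange, can, tin, screwdriver, wrench, impeller, carton from where it was at the start of the episode above 0.03 m).
It fails at once if the can or the tin is tipped (angle between any of can, tin's own z axis and vertical above 0.5 rad).
It also fails if it takes over 72 s, if anything falls off the work surface, if the arm or the gripper's body presses on something with over 40 N, if the wrist force passes 120 N, or if a joint passes its speed limit or range.

## Working session

There is one attempt and no reset: what is moved stays moved. The work goes in short steps, Python scripts to look and compute and a tool call to move; the robot and the scene stay as the last step left them, time stands still between calls to the robot, and variables do not carry over. Pictures are saved under pics/ and viewed, at most 10 in all, crops included, and the job is handed in when it is done.

Besides the shell and the picture viewer there is one more tool, called after "Emit:" as name(argument=value, ...), one argument or row to a line, values as JSON. jog_arm: Moves the arm, as the interface text tells. Its arguments: {"type":"object","properties":{"deltas":{"type":"array","items":{"type":"object","properties":{"gripper":{"type":"number"},"offset":{"type":"array","items":{"type":"number"}},"rotation":{"type":"array","items":{"type":"number"}}}}},"newtons":{"type":"number"}},"required":["deltas"]}

```bash
mkdir -p pics
python3 - <<'E'
from workcell import manip, imaging
import cv2,numpy as np
for n in("top","scene"):
    im=imaging.camera(n); cv2.imwrite(f"pics/{n}0.png",im)
    m=imaging.camera_model(n); print(n,np.round(m["camera_matrix"],1).tolist(),np.round(m["world_to_cam"],3).tolist(),[k for k in m])
o=manip.get_obs(); print(o)
E
```

```text
top [[391.2, 0.0, 256.5], [0.0, 391.2, 190.9], [0.0, 0.0, 1.0]] [[0.019, -1.0, -0.002, 0.081], [0.997, 0.019, 0.069, -0.513], [-0.069, -0.003, 0.998, -1.494], [0.0, 0.0, 0.0, 1.0]] ['camera_matrix', 'world_to_cam']
scene [[462.6, 0.0, 257.1], [0.0, 462.6, 184.4], [0.0, 0.0, 1.0]] [[0.608, 0.794, -0.005, -0.368], [-0.625, 0.483, 0.614, 0.217], [0.49, -0.37, 0.789, -1.804], [0.0, 0.0, 0.0, 1.0]] ['camera_matrix', 'world_to_cam']
{'clock': 0.1, 'joint_pos': array([-1.34660617,  0.33282346, -0.06469919,  1.46081668,  0.02157159,
        1.34991647, -0.08850771]), 'joint_velocities': array([-0.00070692, -0.00247956,  0.00054225, -0.00344068,  0.00122342,
        0.00056482, -0.00033091]), 'tau': array([ 1.73309643e-03, -6.26742768e+01,  4.92954638e-02, -3.92421091e+01,
        1.62633456e-02,  7.07076179e-03, -2.33086843e-05]), 'position': array([0.15260033, 0.60576355, 0.24160566]), 'ee_rot': array([ 1.23080340e-01,  9.92396507e-01, -6.31829210e-04, -6.38046116e-05]), 'ft_force': array([-0.00730587, -0.38147674,  0.12334435]), 'torque': array([-0.03503778, -0.00442213,  0.02479806]), 'grasp_force': 0.0, 'grip_width': 0.9968810850782296}
```

View pics/top0.png

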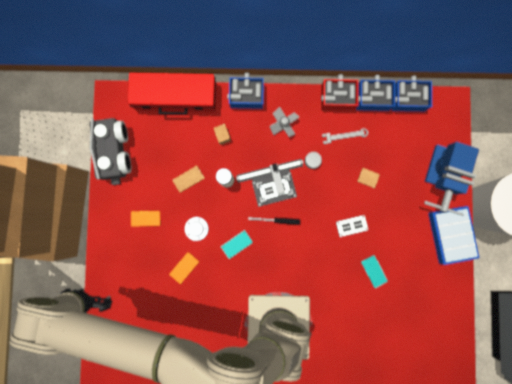

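View pics/scene0.png

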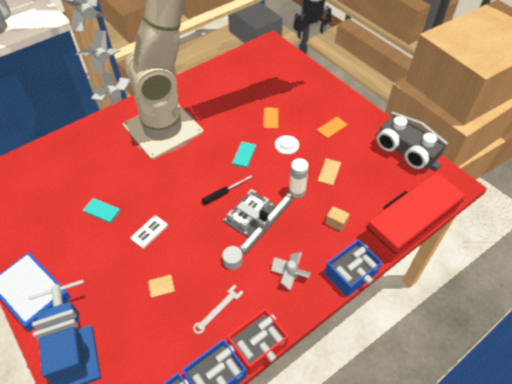

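Top view: brown candidates are (188,179), about 30 px long so the 110 mm sheet, and (369,178), about 18 px so the offcut. Orange look-alikes are at (145,218) and (184,268). Plate candidates are (351,226), white with two windows so plate_next, and turquoise look-alikes at (236,244) and (374,271). plate_low is in the rack at (273,186). The can is at (224,177) and the tin at (313,160). I'll check this in one close crop.

```bash
cat > h.py <<'E'
import cv2,numpy as np
from workcell import manip, imaging
def ray(n,px):
    m=imaging.camera_model(n);K=np.array(m["camera_matrix"]);T=np.array(m["world_to_cam"])
    px=np.atleast_2d(px).astype(float);d=np.c_[px,np.ones(len(px))]@np.linalg.inv(K).T*[1,-1,-1]
    return -T[:3,:3].T@T[:3,3], d@T[:3,:3]
def p2w(n,px,z):
    c,d=ray(n,px); return c+d*((z-c[2])/d[:,2])[:,None]
def w2p(n,P):
    m=imaging.camera_model(n);K=np.array(m["camera_matrix"]);T=np.array(m["world_to_cam"])
    q=(np.atleast_2d(P)@T[:3,:3].T+T[:3,3])*[1,-1,-1]@K.T
    return q[:,:2]/q[:,2:]
E
python3 - <<'E'
from h import *
t=cv2.imread("pics/top0.png");s=cv2.imread("pics/scene0.png")
f=lambda i,x,y,w,h,k:cv2.resize(i[y:y+h,x:x+w],None,fx=k,fy=k,interpolation=cv2.INTER_CUBIC)
a=np.hstack([f(t,210,145,110,80,4),f(s,215,150,90,80,4)])
b=np.hstack([f(t,165,160,50,40,5),f(t,330,205,50,40,5),f(t,345,160,50,40,5)])
b=np.pad(b,((0,0),(0,a.shape[1]-b.shape[1]),(0,0)))
cv2.imwrite("pics/crop.png",np.vstack([a,b]))
E
```

```text
(no output)
```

View pics/crop.png

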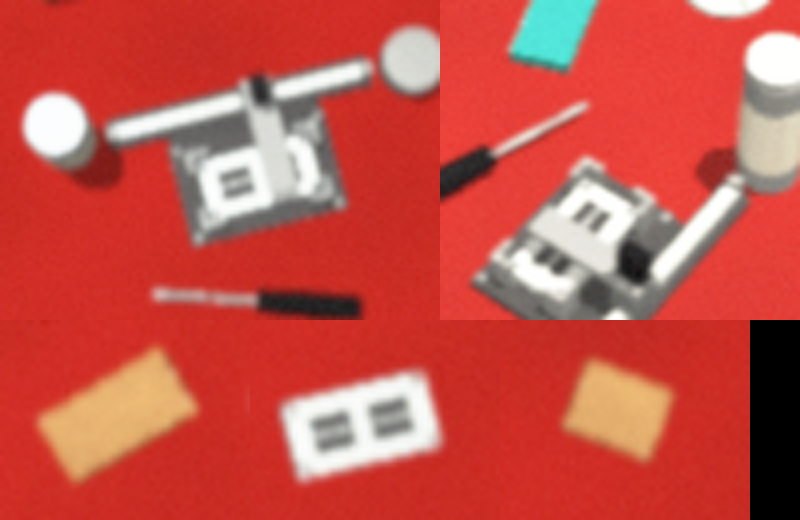

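The crop confirms the choice. It shows the long plain brown board (sheet), the white two-window plate on the bench, the short offcut, and the rack with the keeper tongue just right of mid-nest. Next I'll fit poses with both cameras.

```bash
cat >> h.py <<'E'
from scipy.optimize import minimize
def box(x0,x1,y0,y1,z0,z1): return np.array([[x,y,z] for x in(x0,x1) for y in(y0,y1) for z in(z0,z1)])
def place(B,p): 
    c,s=np.cos(p[2]),np.sin(p[2]); return B@np.array([[c,s,0],[-s,c,0],[0,0,1]])+[p[0],p[1],p[3] if len(p)>3 else 0]
def soft(im,kind):
    b,g,r=[im[...,i].astype(float) for i in range(3)]
    v=(g if kind=="brown" else np.minimum(g,b))/np.maximum(r,40)   # red bench: low
    lo,hi=(0.22,0.70) if kind=="brown" else (0.25,0.85) if kind=="white" else (0.25,0.6)
    return np.clip((v-lo)/(hi-lo),0,1)
def render(n,boxes,w,U=8):
    x,y,W,H=w; M=np.zeros((H*U,W*U),np.uint8)
    for B in boxes:
        q=((w2p(n,B)-[x,y]+.5)*U-.5).astype(np.float32)
        h=cv2.convexHull(q); cv2.fillConvexPoly(M,np.round(h*16).astype(np.int32),255,shift=4)
    return cv2.GaussianBlur(cv2.resize(M,(W,H),interpolation=cv2.INTER_AREA)/255.,(0,0),.7)
def fit(ims,model,p0,kind,r,cams=("top","scene"),sc=None):
    tg=[]
    for n in cams:
        c=w2p(n,[[p0[0],p0[1],.02]])[0].astype(int); w=(c[0]-r,c[1]-r,2*r,2*r)
        tg.append((n,w,soft(ims[n],kind)[w[1]:w[1]+w[3],w[0]:w[0]+w[2]]))
    f=lambda p:sum(((render(n,model(p),w)-t)**2).mean() for n,w,t in tg)
    p0=np.array(p0,float); s=np.array(sc or [.01,.01,.1]+[.01]*(len(p0)-3))
    S=np.vstack([p0]+[p0+s*e for e in np.eye(len(p0))])
    for _ in range(2):
        o=minimize(f,p0,method="Nelder-Mead",options=dict(initial_simplex=S,xatol=1e-4,fatol=1e-7,maxiter=600)); p0=o.x; S=np.vstack([p0]+[p0+s*.4*e for e in np.eye(len(p0))])
    return o.x,o.fun
RACK=lambda p:[place(b,p[:3]) for b in(box(-.05,.05,-.078,.078,0,.01),box(.06,.09,-.131,.131,0,.012),
  box(.068,.082,-.131,.131,0,p[3]),box(-.022,.062,p[4]-.014,p[4]+.014,.048,.056),box(.062,.088,p[4]-.015,p[4]+.015,p[3],.056),box(.062,.088,p[4]-.008,p[4]+.008,.056,.092))+
  tuple(box(*sorted((sx*.037,sx*.02)),*sorted((sy*.064,sy*.042)),.01,.04) for sx in(1,-1) for sy in(1,-1))]
E
python3 - <<'E'
from h import *
ims={n:cv2.imread(f"pics/{n}0.png") for n in("top","scene")}
g=lambda px,z:p2w("top",px,z)[0]
S=g((188,179),.006);P=g((351,226),.014);R=g((272,187),.03)
for cams in(("top",),("scene",),("top","scene")):
    print(cams)
    print(" sheet",*fit(ims,lambda p:[place(box(-.028,.028,-.055,.055,0,.006),p)],[S[0],S[1],-.5+np.pi],"brown",26,cams))
    print(" plate",*fit(ims,lambda p:[place(box(-.028,.028,-.055,.055,0,.014),p)],[P[0],P[1],-.2],"white",26,cams))
    print(" rack",*fit(ims,RACK,[R[0],R[1],.2,.03,0.],"grey",40,cams))
    # sign of thetas checked by residual
    print(" sheet-",*fit(ims,lambda p:[place(box(-.028,.028,-.055,.055,0,.006),p)],[S[0],S[1],.5],"brown",26,cams))
    print(" plate+",*fit(ims,lambda p:[place(box(-.028,.028,-.055,.055,0,.014),p)],[P[0],P[1],.2],"white",26,cams))
    print(" rack-",*fit(ims,RACK,[R[0],R[1],-.2,.03,0.],"grey",40,cams))
E
```

```text
('top',)
 sheet [0.55532984 0.35953936 3.69318557] 0.0034570208383241327
 plate [ 0.38441295 -0.27881069  0.2671957 ] 0.007651234451963481Traceback (most recent call last):
  File "<stdin>", line 9, in <module>
  File "h.py", line 37, in fit
    o=minimize(f,p0,method="Nelder-Mead",options=dict(initial_simplex=S,xatol=1e-4,fatol=1e-7,maxiter=600)); p0=o.x; S=np.vstack([p0]+[p0+s*.4*e for e in np.eye(len(p0))])
    res = _minimize_neldermead(fun, x0, args, callback, bounds=bounds,
                               **options)
    fxr = func(xr)
    fx = function(np.copy(x), *(wrapper_args + args))
  File "h.py", line 33, in <lambda>
    f=lambda p:sum(((render(n,model(p),w)-t)**2).mean() for n,w,t in tg)
               ~~~^^^^^^^^^^^^^^^^^^^^^^^^^^^^^^^^^^^^^^^^^^^^^^^^^^^^^^
  File "h.py", line 33, in <genexpr>
    f=lambda p:sum(((render(n,model(p),w)-t)**2).mean() for n,w,t in tg)
                     ~~~~~~^^^^^^^^^^^^^^
  File "h.py", line 25, in render
    q=((w2p(n,B)-[x,y]+.5)*U-.5).astype(np.float32)
        ~~~^^^^^
  File "h.py", line 10, in w2p
    m=imaging.camera_model(n);K=np.array(m["camera_matrix"]);T=np.array(m["world_to_cam"])
ValueError: time passes only in moves, steps and waits
```

```bash
python3 - <<'E'
s=open("h.py").read()
s=s.replace('import manip, imaging\n','import manip, imaging\nCM={n:{k:np.array(v) for k,v in imaging.camera_model(n).items()} for n in("top","scene")}\n',1).replace('m=imaging.camera_model(n);','m=CM[n];')
open("h.py","w").write(s)
E
cat > f.py <<'E'
from h import *
ims={n:cv2.imread(f"pics/{n}0.png") for n in("top","scene")}
g=lambda px,z:p2w("top",px,z)[0]
S=g((188,179),.006);P=g((351,226),.014);R=g((272,187),.03)
for cams in(("top",),("scene",),("top","scene")):
    print(cams)
    print(" sheet",*fit(ims,lambda p:[place(box(-.028,.028,-.055,.055,0,.006),p)],[S[0],S[1],.55],"brown",18,cams))
    print(" plate",*fit(ims,lambda p:[place(box(-.028,.028,-.055,.055,0,.014),p)],[P[0],P[1],.25],"white",22,cams))
    print(" rack",*fit(ims,RACK,[R[0],R[1],.25,.03,-.01],"grey",36,cams))
E
time python3 f.py
```

```text
('top',)
 sheet [0.55528492 0.35935284 0.55790884] 0.007203749630822563
 plate [ 0.38484306 -0.27911073  0.26169298] 0.010582813983512067
 rack [ 0.52128626  0.02304024  0.2708368   0.04511883 -0.01027811] 0.04586357953552286
('scene',)
 sheet [0.55524858 0.36502828 0.55370705] 0.016836656281069902
 plate [ 0.38488211 -0.27519506  0.24845192] 0.003629998477978826
 rack [ 0.52116464  0.02784133  0.27072407  0.03857767 -0.00757826] 0.03572692113024389
('top', 'scene')
 sheet [0.55518858 0.36249631 0.55920948] 0.032606676904063894
 plate [ 0.3847085  -0.27704779  0.2570615 ] 0.01838025228768243
 rack [ 0.5213011   0.02549894  0.27041867  0.03947855 -0.00887229] 0.08649376740865504
real	0m3.573s
user	0m3.989s
sys	0m0.266s
```

Run:
```python
from h import *
out=[]
for n in("top","scene"):
    im=cv2.imread(f"pics/{n}0.png"); p={"top":[.5213,.0230,.2705],"scene":[.5212,.0278,.2705]}[n]; k=-.009
    c=w2p(n,[[p[0],p[1],.02]])[0].astype(int);x,y=c-33;U=6
    v=cv2.resize(im[y:y+66,x:x+66],None,fx=U,fy=U,interpolation=cv2.INTER_CUBIC)
    def poly(P,col): 
        q=(w2p(n,place(np.array(P,float),p))-[x,y]+.5)*U-.5; cv2.polylines(v,[np.round(q).astype(int)],True,col,1)
    R=lambda a,b,c,d,z:[[a,c,z],[b,c,z],[b,d,z],[a,d,z]]
    poly(R(-.05,.05,-.078,.078,.01),(255,0,0)); poly(R(-.037,.037,-.064,.064,.04),(0,255,0))
    poly(R(-.022,.062,k-.014,k+.014,.056),(255,0,255)); poly(R(-.028,.028,-.055,.055,.024),(0,255,255)); poly(R(.062,.088,k-.008,k+.008,.092),(255,255,0)); poly(R(.06,.09,-.131,.131,.0),(0,128,255))
    out.append(v)
cv2.imwrite("pics/ov.png",np.hstack(out))
```

```text
(no output)
```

View pics/ov.png

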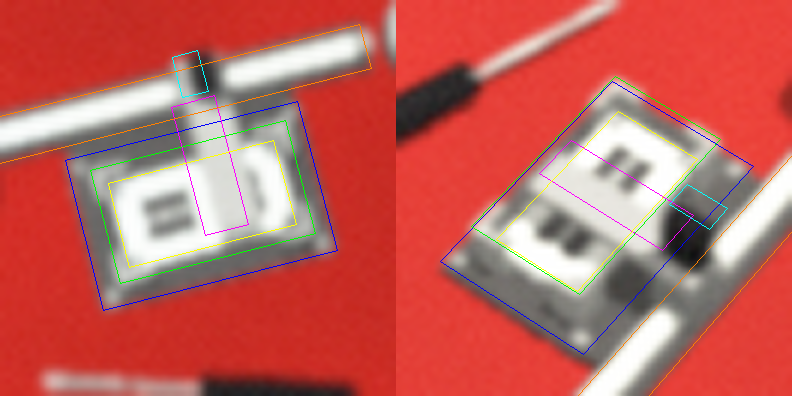

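The overlay fits the base and angles well in the top view. The keeper is wrong, since the black grip was masked out, and the screwdriver contaminates the scene fit. I'll refit with those excluded.

```bash
cat > fr.py <<'E'
from h import *
import h
def rackfit(ims,p0,cams):
    tg=[]
    for n in cams:
        c=w2p(n,[[p0[0],p0[1],.02]])[0].astype(int); w=(c[0]-42,c[1]-42,84,84)
        im=ims[n][w[1]:w[1]+84,w[0]:w[0]+84]; t=soft(im,"grey"); t=np.maximum(t,np.clip((95-im[...,2].astype(float))/50,0,1))
        W=cv2.dilate((render(n,RACK(p0),w)>.5).astype(np.uint8),np.ones((9,9)))
        # ignore rail ends (can, tin beside them)
        e=render(n,[place(box(.03,.12,s*.105,s*.2,0,.05) if s>0 else box(.03,.12,-.2,-.105,0,.05),p0[:3]) for s in(1,-1)],w)<.5
        tg.append((n,w,t,W*e))
    f=lambda p:sum((W*(render(n,RACK(p),w)-t)**2).sum()/W.sum() for n,w,t,W in tg)
    p0=np.array(p0,float);best=None
    for k in(p0[4]-.01,p0[4],p0[4]+.01):
        q=p0.copy();q[4]=k;S=np.vstack([q]+[q+d for d in np.diag([.006,.006,.05,.01,.01])])
        o=minimize(f,q,method="Nelder-Mead",options=dict(initial_simplex=S,xatol=5e-5,fatol=1e-8,maxiter=800))
        if best is None or o.fun<best.fun: best=o
    return best.x,best.fun
if __name__=="__main__":
    ims={n:cv2.imread(f"pics/{n}0.png") for n in("top","scene")}
    for c in(("top",),("scene",),("top","scene")): print(c,*rackfit(ims,[.5213,.0245,.27,.03,-.018],c))
E
python3 fr.py
```

```text
('top',) [ 0.52117306  0.02303527  0.2701963   0.02819636 -0.01365118] 0.02074309072011378
('scene',) [ 0.52069161  0.0281118   0.26839602  0.04128297 -0.01646453] 0.0051965582827300195
('top', 'scene') [ 0.52092801  0.02551994  0.27100735  0.04221191 -0.01862955] 0.03411276705884494
```

```bash
cat > go.py <<'E'
import numpy as np,sys
from workcell import manip
from scipy.spatial.transform import Rotation as R
RK=(.521,.0255,.270)
def rk(x,y): c,s=np.cos(RK[2]),np.sin(RK[2]); return RK[0]+c*x-s*y,RK[1]+s*x+c*y
def go(x,y,z,yaw):  # yaw: world angle of tool y, rad
    o=manip.get_obs();r=R.from_quat(o["ee_rot"]);ty=r.as_matrix()[:,1]
    d=(yaw-np.arctan2(ty[1],ty[0])+np.pi/2)%np.pi-np.pi/2
    Y=yaw; y_=np.array([np.cos(np.arctan2(ty[1],ty[0])+d),np.sin(np.arctan2(ty[1],ty[0])+d),0]);z_=np.array([0,0,-1.]);x_=np.cross(y_,z_)
    D=np.array([x,y,z])-o["position"]
    print("target",np.round([x,y,z],4),"rot tool z deg %.2f"%-np.degrees(d),"offset after mm",np.round(1000*np.array([D@x_,D@y_,D@z_]),1),"tilt",np.round(np.degrees(np.arccos(-r.as_matrix()[2,2])),2),"yaw %.1f"%np.degrees(np.arctan2(ty[1],ty[0])),"j",np.round(o["joint_pos"],2))
E
python3 -c "
from go import *
go(*rk(.075,-.016),.16,.27)"
```

```text
target [0.5976 0.0301 0.16  ] rot tool z deg 60.39 offset after mm [-673.5  275.3   81.6] tilt 0.07 yaw 75.9 j [-1.35  0.33 -0.06  1.46  0.02  1.35 -0.09]
```

Emit:
jog_arm(
  deltas=[
    {"gripper":1,"offset":[0,0,0],"rotation":[0,0,7.5]},
    {"gripper":1,"offset":[0,0,0],"rotation":[0,0,7.5]},
    {"gripper":1,"offset":[0,0,0],"rotation":[0,0,7.5]},
    {"gripper":1,"offset":[0,0,0],"rotation":[0,0,7.5]},
    {"gripper":1,"offset":[0,0,0],"rotation":[0,0,7.5]},
    {"gripper":1,"offset":[0,0,0],"rotation":[0,0,7.5]},
    {"gripper":1,"offset":[0,0,0],"rotation":[0,0,7.5]},
    {"gripper":1,"offset":[0,0,0],"rotation":[0,0,7.5]},
  ],
)

```text
clock: 0.9
position: [0.1526, 0.6059, 0.2419]
ee_rot: [0.605, 0.796, -0.0, 0.0]
ft_force: [-0.1, -0.4, -1.3]
grip_width: 1.003
grasp_force: 0.0
```

Emit:
jog_arm(
  deltas=[
    {"gripper":1,"offset":[-0.037,0.015,0],"rotation":[0,0,0]},
    {"gripper":1,"offset":[-0.037,0.015,0],"rotation":[0,0,0]},
    {"gripper":1,"offset":[-0.037,0.015,0],"rotation":[0,0,0]},
    {"gripper":1,"offset":[-0.037,0.015,0],"rotation":[0,0,0]},
    {"gripper":1,"offset":[-0.037,0.015,0],"rotation":[0,0,0]},
    {"gripper":1,"offset":[-0.037,0.015,0],"rotation":[0,0,0]},
    {"gripper":1,"offset":[-0.037,0.015,0],"rotation":[0,0,0]},
    {"gripper":1,"offset":[-0.037,0.015,0],"rotation":[0,0,0]},
    {"gripper":1,"offset":[-0.037,0.015,0],"rotation":[0,0,0]},
    {"gripper":1,"offset":[-0.037,0.015,0],"rotation":[0,0,0]},
    {"gripper":1,"offset":[-0.037,0.015,0],"rotation":[0,0,0]},
    {"gripper":1,"offset":[-0.037,0.015,0],"rotation":[0,0,0]},
    {"gripper":1,"offset":[-0.037,0.015,0],"rotation":[0,0,0]},
    {"gripper":1,"offset":[-0.037,0.015,0],"rotation":[0,0,0]},
    {"gripper":1,"offset":[-0.037,0.015,0],"rotation":[0,0,0]},
    {"gripper":1,"offset":[-0.037,0.015,0],"rotation":[0,0,0]},
    {"gripper":1,"offset":[-0.037,0.015,0],"rotation":[0,0,0]},
    {"gripper":1,"offset":[-0.037,0.015,0],"rotation":[0,0,0]},
  ],
)

```text
clock: 2.7
position: [0.595, 0.038, 0.242]
ee_rot: [0.603, 0.798, -0.0, -0.0]
ft_force: [-0.5, 0.6, 0.6]
grip_width: 0.999
grasp_force: 0.0
```

```bash
python3 -c "
from go import *
go(*rk(.075,-.016),.071,.27)"
```

```text
target [0.5976 0.0301 0.071 ] rot tool z deg 0.42 offset after mm [ -8.3   0.3 171. ] tilt 0.02 yaw 15.9 j [-0.64  0.3   0.62  1.57 -0.18  1.33  0.28]
```

Emit:
jog_arm(
  deltas=[
    {"gripper":0.8,"offset":[-0.008,0,0.035],"rotation":[0,0,0.4]},
    {"gripper":0.8,"offset":[0,0,0.035],"rotation":[0,0,0]},
    {"gripper":0.8,"offset":[0,0,0.035],"rotation":[0,0,0]},
    {"gripper":0.8,"offset":[0,0,0.035],"rotation":[0,0,0]},
    {"gripper":0.8,"offset":[0,0,0.02],"rotation":[0,0,0]},
    {"gripper":0.8,"offset":[0,0,0.011],"rotation":[0,0,0]},
    {"gripper":0.8,"offset":[0,0,0],"rotation":[0,0,0]},
  ],
  newtons=30,
)

```text
clock: 3.4
position: [0.5957, 0.0315, 0.07]
ee_rot: [0.606, 0.796, -0.001, -0.001]
ft_force: [0.3, 1.1, 0.5]
grip_width: 0.802
grasp_force: 0.0
```

Emit:
jog_arm(
  deltas=[
    {"gripper":0,"offset":[0,0,0],"rotation":[0,0,0]},
    {"gripper":0,"offset":[0,0,0],"rotation":[0,0,0]},
    {"gripper":0,"offset":[0,0,0],"rotation":[0,0,0]},
    {"gripper":0,"offset":[0,0,0],"rotation":[0,0,0]},
    {"gripper":0,"offset":[0,0,0],"rotation":[0,0,0]},
    {"gripper":0,"offset":[0,0,0],"rotation":[0,0,0]},
    {"gripper":0,"offset":[0,0,0],"rotation":[0,0,0]},
    {"gripper":0,"offset":[0,0,0],"rotation":[0,0,0]},
  ],
)

```text
clock: 4.2
position: [0.5995, 0.0324, 0.0732]
ee_rot: [0.605, 0.796, 0.002, 0.002]
ft_force: [9.4, 1.5, -1.7]
grip_width: 0.301
grasp_force: 36.2
```

```bash
python3 -c "
from go import *
go(*rk(.075,-.095),.071,.27);o=manip.get_obs();f=R.from_quat(o['ee_rot']).inv().apply(o['ft_force']);print('tool force',f)"
```

```text
target [ 0.6186 -0.0461  0.071 ] rot tool z deg 0.03 offset after mm [-80.7  -2.5   2.2] tilt 0.39 yaw 15.5 j [-0.58  0.47  0.56  1.74 -0.29  1.01  0.36]
tool force [-1.05827056  9.43964911  1.74029776]
```

Emit:
jog_arm(
  deltas=[
    {"gripper":0,"offset":[0,0.003,0],"rotation":[0,0,0]},
    {"gripper":0,"offset":[-0.01,0,0],"rotation":[0,0,0]},
    {"gripper":0,"offset":[-0.012,0,0],"rotation":[0,0,0]},
    {"gripper":0,"offset":[-0.012,0,0],"rotation":[0,0,0]},
    {"gripper":0,"offset":[-0.012,0,0],"rotation":[0,0,0]},
    {"gripper":0,"offset":[-0.012,0,0],"rotation":[0,0,0]},
    {"gripper":0,"offset":[-0.012,0,0],"rotation":[0,0,0]},
    {"gripper":0,"offset":[-0.01,0,0],"rotation":[0,0,0]},
    {"gripper":0,"offset":[0,0,0],"rotation":[0,0,0]},
    {"gripper":0,"offset":[0,0,0],"rotation":[0,0,0]},
    {"gripper":0,"offset":[0,0,0],"rotation":[0,0,0]},
  ],
)

```text
clock: 5.3
position: [0.6214, -0.0461, 0.0731]
ee_rot: [0.606, 0.795, 0.0, 0.001]
ft_force: [-4.0, -3.0, 9.0]
grip_width: 0.297
grasp_force: 37.5
```

```bash
python3 -c "
from go import *
go(*rk(.075,-.095),.071,.27);o=manip.get_obs();f=R.from_quat(o['ee_rot']).inv().apply(o['ft_force']);print('tool force',f)"
```

```text
target [ 0.6186 -0.0461  0.071 ] rot tool z deg -0.07 offset after mm [ 0.8 -2.6  2.1] tilt 0.11 yaw 15.4 j [-0.44  0.52  0.57  1.67 -0.32  1.04  0.5 ]
tool force [-1.85303399 -4.61242084 -8.98461706]
```

Emit:
jog_arm(
  deltas=[
    {"gripper":0.8,"offset":[0,0,0],"rotation":[0,0,0]},
    {"gripper":0.8,"offset":[0,0,0],"rotation":[0,0,0]},
    {"gripper":0.8,"offset":[0,0,0],"rotation":[0,0,0]},
    {"gripper":0.8,"offset":[0,0,0],"rotation":[0,0,0]},
    {"gripper":0.8,"offset":[0,0,-0.03],"rotation":[0,0,0]},
    {"gripper":0.8,"offset":[0,0,-0.04],"rotation":[0,0,0]},
    {"gripper":0.8,"offset":[0,0,-0.04],"rotation":[0,0,0]},
    {"gripper":0.8,"offset":[0,0,-0.04],"rotation":[0,0,0]},
    {"gripper":0.8,"offset":[0,0,0],"rotation":[0,0,0]},
  ],
)

```text
clock: 6.2
position: [0.6232, -0.0453, 0.2272]
ee_rot: [0.606, 0.796, 0.003, 0.003]
ft_force: [0.4, -0.5, -0.1]
grip_width: 0.801
grasp_force: 0.0
```

```bash
sed -i 's/^RK=.*/RK=(.5233,.0261,.270)/' go.py; python3 -c "
from go import *
print(manip.finger_overhang); go(.5576,.3630,.10,.558)"
```

```text
0.011
target [0.5576 0.363  0.1   ] rot tool z deg -16.52 offset after mm [381.1 160.5 127.2] tilt 0.5 yaw 15.4 j [-0.49  0.37  0.63  1.52 -0.23  1.31  0.44]
```

Emit:
jog_arm(
  deltas=[
    {"gripper":0.8,"offset":[0,0,0],"rotation":[0,0,-5.5]},
    {"gripper":0.8,"offset":[0,0,0],"rotation":[0,0,-5.5]},
    {"gripper":0.8,"offset":[0,0,0],"rotation":[0,0,-5.5]},
    {"gripper":0.8,"offset":[0.035,0.0146,0],"rotation":[0,0,0]},
    {"gripper":0.8,"offset":[0.035,0.0146,0],"rotation":[0,0,0]},
    {"gripper":0.8,"offset":[0.035,0.0146,0],"rotation":[0,0,0]},
    {"gripper":0.8,"offset":[0.035,0.0146,0],"rotation":[0,0,0]},
    {"gripper":0.8,"offset":[0.035,0.0146,0],"rotation":[0,0,0]},
    {"gripper":0.8,"offset":[0.035,0.0146,0],"rotation":[0,0,0]},
    {"gripper":0.8,"offset":[0.035,0.0146,0],"rotation":[0,0,0]},
    {"gripper":0.8,"offset":[0.035,0.0146,0],"rotation":[0,0,0]},
    {"gripper":0.8,"offset":[0.035,0.0146,0],"rotation":[0,0,0]},
    {"gripper":0.8,"offset":[0.035,0.0146,0],"rotation":[0,0,0]},
    {"gripper":0.8,"offset":[0.03,0.0146,0.03],"rotation":[0,0,0]},
    {"gripper":0.8,"offset":[0,0,0.04],"rotation":[0,0,0]},
    {"gripper":0.8,"offset":[0,0,0.04],"rotation":[0,0,0]},
    {"gripper":0.8,"offset":[0,0,0],"rotation":[0,0,0]},
    {"gripper":0.8,"offset":[0,0,0],"rotation":[0,0,0]},
  ],
)

```text
clock: 8.0
position: [0.556, 0.3623, 0.1117]
ee_rot: [0.485, 0.874, -0.0, -0.0]
ft_force: [1.2, 0.8, 0.9]
grip_width: 0.801
grasp_force: 0.0
```

```bash
python3 -c "
from go import *
go(.5576,.3630,.015,.558)
from h import *
ims={n:imaging.camera(n) for n in('top','scene')}
[cv2.imwrite(f'pics/{n}1.png',ims[n]) for n in ims]
from fr import rackfit
for c in(('top',),('scene',)): print(c,*rackfit(ims,[.521,.0255,.27,.04,-.095],c))
"
```

```text
target [0.5576 0.363  0.015 ] rot tool z deg -0.04 offset after mm [-0.3  1.7 96.7] tilt 0.05 yaw 31.9 j [-0.93  0.53  0.39  1.52 -0.21  1.14  0.06]
('top',) [ 0.52111962  0.02277283  0.26575313  0.06117954 -0.09848496] 0.030385399212599508
('scene',) [ 0.52069066  0.0282013   0.2635882   0.04263154 -0.10326438] 0.004474216691313299
```

Emit:
jog_arm(
  deltas=[
    {"gripper":0.78,"offset":[0,0.0017,0.03],"rotation":[0,0,0]},
    {"gripper":0.78,"offset":[0,0,0.03],"rotation":[0,0,0]},
    {"gripper":0.78,"offset":[0,0,0.02],"rotation":[0,0,0]},
    {"gripper":0.78,"offset":[0,0,0.012],"rotation":[0,0,0]},
    {"gripper":0.78,"offset":[0,0,0.002],"rotation":[0,0,0]},
    {"gripper":0.78,"offset":[0,0,0.0],"rotation":[0,0,0]},
    {"gripper":0.78,"offset":[0,0,0.0],"rotation":[0,0,0]},
  ],
)

```text
clock: 8.8
position: [0.5583, 0.3641, 0.0191]
ee_rot: [0.485, 0.874, 0.001, 0.0]
ft_force: [-0.0, 0.3, -0.6]
grip_width: 0.779
grasp_force: 0.0
```

Emit:
jog_arm(
  deltas=[
    {"gripper":0.78,"offset":[0,0,0.003],"rotation":[0,0,0]},
    {"gripper":0.78,"offset":[0,0,0.0],"rotation":[0,0,0]},
    {"gripper":0.78,"offset":[0,0,0],"rotation":[0,0,0]},
  ],
)

```text
clock: 9.1
position: [0.5574, 0.3636, 0.0145]
ee_rot: [0.485, 0.874, 0.0, -0.0]
ft_force: [0.9, -0.7, 0.1]
grip_width: 0.781
grasp_force: 0.0
```

Emit:
jog_arm(
  deltas=[
    {"gripper":0.78,"offset":[0,0,0.003],"rotation":[0,0,0]},
    {"gripper":0.78,"offset":[0,0,0.0],"rotation":[0,0,0]},
    {"gripper":0.78,"offset":[0,0,0],"rotation":[0,0,0]},
  ],
)

```text
clock: 9.4
position: [0.5573, 0.3635, 0.0112]
ee_rot: [0.485, 0.874, -0.0, -0.0]
ft_force: [0.1, -0.4, -0.9]
grip_width: 0.778
grasp_force: 0.0
```

Emit:
jog_arm(
  deltas=[
    {"gripper":0.78,"offset":[0,0,0.003],"rotation":[0,0,0]},
    {"gripper":0.78,"offset":[0,0,0.0],"rotation":[0,0,0]},
    {"gripper":0.78,"offset":[0,0,0],"rotation":[0,0,0]},
  ],
)

```text
clock: 9.7
position: [0.5573, 0.3635, 0.0082]
ee_rot: [0.485, 0.874, -0.0, -0.0]
ft_force: [-0.5, -0.2, -0.5]
grip_width: 0.776
grasp_force: 0.0
```

Emit:
jog_arm(
  deltas=[
    {"gripper":0.71,"offset":[0,0,0],"rotation":[0,0,0]},
    {"gripper":0.71,"offset":[0,0,0.0],"rotation":[0,0,0]},
    {"gripper":0.71,"offset":[0,0,0],"rotation":[0,0,0]},
    {"gripper":0.71,"offset":[0,0,0],"rotation":[0,0,0]},
  ],
)

```text
clock: 10.1
position: [0.5574, 0.3636, 0.0083]
ee_rot: [0.485, 0.874, 0.0, -0.0]
ft_force: [-0.7, 0.2, 0.2]
grip_width: 0.71
grasp_force: 0.0
```

Emit:
jog_arm(
  deltas=[
    {"gripper":0.71,"offset":[0,0,0.002],"rotation":[0,0,0]},
    {"gripper":0.71,"offset":[0,0,0],"rotation":[0,0,0]},
    {"gripper":0.71,"offset":[0,0,0],"rotation":[0,0,0]},
  ],
)

```text
clock: 10.4
position: [0.5573, 0.3635, 0.0062]
ee_rot: [0.485, 0.874, -0.0, -0.0]
ft_force: [-0.3, -0.1, 0.0]
grip_width: 0.713
grasp_force: 0.0
```

Emit:
jog_arm(
  deltas=[
    {"gripper":0.5,"offset":[0,0,0],"rotation":[0,0,0]},
    {"gripper":0.5,"offset":[0,0,0.0],"rotation":[0,0,0]},
    {"gripper":0.5,"offset":[0,0,0],"rotation":[0,0,0]},
    {"gripper":0.5,"offset":[0,0,0],"rotation":[0,0,0]},
    {"gripper":0.5,"offset":[0,0,0],"rotation":[0,0,0]},
  ],
  newtons=30,
)

```text
clock: 10.9
position: [0.5581, 0.364, 0.0074]
ee_rot: [0.485, 0.874, 0.001, 0.0]
ft_force: [-0.2, 0.4, 7.1]
grip_width: 0.641
grasp_force: 35.8
```

```bash
python3 -c "
from go import *
go(.5576,.3630,.1,.558);o=manip.get_obs();f=R.from_quat(o['ee_rot']).inv().apply(o['ft_force']);print('tool force',f)"
```

```text
target [0.5576 0.363  0.1   ] rot tool z deg -0.01 offset after mm [ -0.5  -0.9 -92.6] tilt 0.11 yaw 32.0 j [-0.9   0.65  0.35  1.57 -0.26  0.96  0.09]
tool force [ 0.48028769  0.06825245 -7.12174973]
```

Emit:
jog_arm(
  deltas=[
    {"gripper":0.5,"offset":[0,0,-0.01],"rotation":[0,0,0]},
    {"gripper":0.5,"offset":[0,0,-0.03],"rotation":[0,0,0]},
    {"gripper":0.5,"offset":[0,0,-0.04],"rotation":[0,0,0]},
    {"gripper":0.5,"offset":[0,0,-0.04],"rotation":[0,0,0]},
    {"gripper":0.5,"offset":[0,0,-0.04],"rotation":[0,0,0]},
    {"gripper":0.5,"offset":[0,0,-0.04],"rotation":[0,0,0]},
    {"gripper":0.5,"offset":[0,0,0],"rotation":[0,0,5.5]},
    {"gripper":0.5,"offset":[0,0,0],"rotation":[0,0,5.5]},
    {"gripper":0.5,"offset":[0,0,0],"rotation":[0,0,5.5]},
  ],
  newtons=50,
)

```text
clock: 11.8
position: [0.5572, 0.3634, 0.2069]
ee_rot: [0.607, 0.795, 0.0, -0.0]
ft_force: [0.8, -0.2, -1.7]
grip_width: 0.631
grasp_force: 52.9
```

```bash
python3 -c "
from go import *
go(*rk(0,.0005),.12,.27)"
```

```text
target [0.5232 0.0266 0.12  ] rot tool z deg -0.24 offset after mm [-315.5 -122.6   86.9] tilt 0.02 yaw 15.2 j [-0.98  0.46  0.46  1.41 -0.21  1.31 -0.24]
```

Emit:
jog_arm(
  deltas=[
    {"gripper":0.5,"offset":[-0.0315,-0.0122,0],"rotation":[0,0,-0.24]},
    {"gripper":0.5,"offset":[-0.0315,-0.0122,0],"rotation":[0,0,0]},
    {"gripper":0.5,"offset":[-0.0315,-0.0122,0],"rotation":[0,0,0]},
    {"gripper":0.5,"offset":[-0.0315,-0.0122,0],"rotation":[0,0,0]},
    {"gripper":0.5,"offset":[-0.0315,-0.0122,0],"rotation":[0,0,0]},
    {"gripper":0.5,"offset":[-0.0315,-0.0122,0],"rotation":[0,0,0]},
    {"gripper":0.5,"offset":[-0.0315,-0.0122,0],"rotation":[0,0,0]},
    {"gripper":0.5,"offset":[-0.0315,-0.0122,0],"rotation":[0,0,0]},
    {"gripper":0.5,"offset":[-0.0315,-0.0122,0],"rotation":[0,0,0]},
    {"gripper":0.5,"offset":[-0.0315,-0.0122,0],"rotation":[0,0,0]},
    {"gripper":0.5,"offset":[0,0,0.04],"rotation":[0,0,0]},
    {"gripper":0.5,"offset":[0,0,0.04],"rotation":[0,0,0]},
    {"gripper":0.5,"offset":[0,0,0.03],"rotation":[0,0,0]},
    {"gripper":0.5,"offset":[0,0,0.02],"rotation":[0,0,0]},
    {"gripper":0.5,"offset":[0,0,0],"rotation":[0,0,0]},
    {"gripper":0.5,"offset":[0,0,0],"rotation":[0,0,0]},
    {"gripper":0.5,"offset":[0,0,0],"rotation":[0,0,0]},
  ],
)

```text
clock: 13.5
position: [0.5259, 0.0274, 0.0778]
ee_rot: [0.604, 0.797, 0.001, 0.001]
ft_force: [0.1, 0.3, -0.8]
grip_width: 0.632
grasp_force: 52.9
```

Run:
```python
from go import *
from h import *
go(*rk(0,.0005),.05,.27)
o=manip.get_obs();zs=o["position"][2]-.0074
out=[]
for n in("top","scene"):
    im=imaging.camera(n);cv2.imwrite(f"pics/{n}2.png",im)
    p={"top":[.5211,.0229,.270],"scene":[.5207,.0281,.27]}[n]
    c=w2p(n,[[p[0],p[1],.02]])[0].astype(int);x,y=c-33;U=6
    v=cv2.resize(im[y:y+66,x:x+66],None,fx=U,fy=U,interpolation=cv2.INTER_CUBIC)
    def poly(P,col): 
        q=(w2p(n,place(np.array(P,float),p))-[x,y]+.5)*U-.5; cv2.polylines(v,[np.round(q).astype(int)],True,col,1)
    B=lambda a,b,z:[[-a,-b,z],[a,-b,z],[a,b,z],[-a,b,z]]
    poly(B(.05,.078,.01),(255,0,0));poly(B(.037,.064,.04),(0,255,0));poly(B(.028,.055,zs),(255,0,255));poly(B(.028,.055,zs+.006),(0,255,255))
    out.append(v)
cv2.imwrite("pics/ov2.png",np.hstack(out))
```

```text
target [0.5232 0.0266 0.05  ] rot tool z deg 0.23 offset after mm [-0.  -2.9 27.8] tilt 0.12 yaw 15.7 j [-0.66  0.31  0.6   1.93 -0.21  0.96  0.31]
```

View pics/ov2.png

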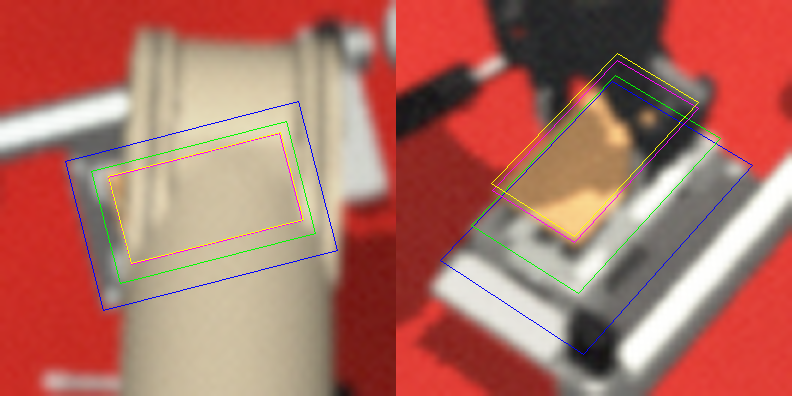

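Emit:
jog_arm(
  deltas=[
    {"gripper":0.5,"offset":[0,-0.0029,0.014],"rotation":[0,0,0.2]},
    {"gripper":0.5,"offset":[0,0,0.01],"rotation":[0,0,0]},
    {"gripper":0.5,"offset":[0,0,0],"rotation":[0,0,0]},
    {"gripper":0.5,"offset":[0,0,0],"rotation":[0,0,0]},
    {"gripper":0.5,"offset":[0,0,0],"rotation":[0,0,0]},
  ],
)

```text
clock: 14.1
position: [0.5224, 0.0264, 0.0524]
ee_rot: [0.605, 0.796, 0.0, 0.0]
ft_force: [0.1, -0.1, -0.3]
grip_width: 0.631
grasp_force: 52.9
```

Run:
```python
from go import *
from h import *
go(*rk(0,.0005),.05,.27)
ims={"scene":imaging.camera("scene")}
im=ims["scene"];cv2.imwrite("pics/scene3.png",im)
```

```text
target [0.5232 0.0266 0.05  ] rot tool z deg 0.02 offset after mm [-0.1  0.8  2.4] tilt 0.01 yaw 15.5 j [-0.65  0.34  0.59  1.95 -0.24  0.91  0.33]
```

Good. Next is the descent, in small steps while watching the force.

Emit:
jog_arm(
  deltas=[
    {"gripper":0.5,"offset":[0,0.0008,0.004],"rotation":[0,0,0]},
    {"gripper":0.5,"offset":[0,0,0.004],"rotation":[0,0,0]},
    {"gripper":0.5,"offset":[0,0,0.003],"rotation":[0,0,0]},
    {"gripper":0.5,"offset":[0,0,0],"rotation":[0,0,0]},
    {"gripper":0.5,"offset":[0,0,0],"rotation":[0,0,0]},
  ],
)

```text
clock: 14.65
position: [0.5229, 0.0267, 0.0412]
ee_rot: [0.605, 0.796, -0.0, -0.0]
ft_force: [0.4, -0.6, -1.8]
grip_width: 0.638
grasp_force: 52.9
```

Emit:
jog_arm(
  deltas=[
    {"gripper":0.5,"offset":[0,0,0.003],"rotation":[0,0,0]},
    {"gripper":0.5,"offset":[0,0,0.003],"rotation":[0,0,0]},
    {"gripper":0.5,"offset":[0,0,0],"rotation":[0,0,0]},
    {"gripper":0.5,"offset":[0,0,0],"rotation":[0,0,0]},
  ],
)

```text
clock: 15.05
position: [0.5229, 0.0267, 0.0352]
ee_rot: [0.605, 0.796, -0.0, -0.0]
ft_force: [-0.3, 0.1, -0.4]
grip_width: 0.63
grasp_force: 52.9
```

Emit:
jog_arm(
  deltas=[
    {"gripper":0.5,"offset":[0,0,0.003],"rotation":[0,0,0]},
    {"gripper":0.5,"offset":[0,0,0],"rotation":[0,0,0]},
    {"gripper":0.5,"offset":[0,0,0],"rotation":[0,0,0]},
  ],
)

```text
clock: 15.35
position: [0.5229, 0.0267, 0.0322]
ee_rot: [0.605, 0.796, -0.0, -0.0]
ft_force: [0.1, -0.6, 0.1]
grip_width: 0.633
grasp_force: 52.9
```

Emit:
jog_arm(
  deltas=[
    {"gripper":0.5,"offset":[0,0,0.002],"rotation":[0,0,0]},
    {"gripper":0.5,"offset":[0,0,0],"rotation":[0,0,0]},
    {"gripper":0.5,"offset":[0,0,0],"rotation":[0,0,0]},
  ],
)

```text
clock: 15.65
position: [0.5232, 0.0267, 0.0314]
ee_rot: [0.605, 0.796, 0.0, -0.0]
ft_force: [-6.9, -1.5, 16.2]
grip_width: 0.636
grasp_force: 56.3
```

Emit:
jog_arm(
  deltas=[
    {"gripper":0.5,"offset":[0,0,-0.001],"rotation":[0,0,0]},
    {"gripper":0.7,"offset":[0,0,0],"rotation":[0,0,0]},
    {"gripper":0.75,"offset":[0,0,0],"rotation":[0,0,0]},
    {"gripper":0.78,"offset":[0,0,0],"rotation":[0,0,0]},
    {"gripper":0.78,"offset":[0,0,0],"rotation":[0,0,0]},
    {"gripper":0.78,"offset":[0,0,-0.005],"rotation":[0,0,0]},
    {"gripper":0.78,"offset":[0,0,-0.02],"rotation":[0,0,0]},
    {"gripper":0.78,"offset":[0,0,-0.04],"rotation":[0,0,0]},
    {"gripper":0.78,"offset":[0,0,-0.04],"rotation":[0,0,0]},
    {"gripper":0.78,"offset":[0,0,-0.04],"rotation":[0,0,0]},
    {"gripper":0.78,"offset":[0,0,0],"rotation":[0,0,0]},
  ],
)

```text
clock: 16.75
position: [0.5257, 0.0267, 0.1817]
ee_rot: [0.606, 0.796, 0.004, 0.002]
ft_force: [0.3, -0.1, -0.8]
grip_width: 0.773
grasp_force: 0.0
```

```bash
python3 -c "
from go import *
go(.3870,-.2764,.12,.257)"
```

```text
target [ 0.387  -0.2764  0.12  ] rot tool z deg 0.74 offset after mm [-257.9 -211.2   61.7] tilt 0.49 yaw 15.5 j [-0.72  0.16  0.64  1.84 -0.11  1.17  0.23]
```

Emit:
jog_arm(
  deltas=[
    {"gripper":0.78,"offset":[-0.0287,-0.0235,0],"rotation":[0,0,0.7]},
    {"gripper":0.78,"offset":[-0.0287,-0.0235,0],"rotation":[0,0,0]},
    {"gripper":0.78,"offset":[-0.0287,-0.0235,0],"rotation":[0,0,0]},
    {"gripper":0.78,"offset":[-0.0287,-0.0235,0],"rotation":[0,0,0]},
    {"gripper":0.78,"offset":[-0.0287,-0.0235,0],"rotation":[0,0,0]},
    {"gripper":0.78,"offset":[-0.0287,-0.0235,0],"rotation":[0,0,0]},
    {"gripper":0.78,"offset":[-0.0287,-0.0235,0],"rotation":[0,0,0]},
    {"gripper":0.78,"offset":[-0.0287,-0.0235,0],"rotation":[0,0,0]},
    {"gripper":0.78,"offset":[-0.0287,-0.0235,0],"rotation":[0,0,0]},
    {"gripper":0.78,"offset":[0,0,0.03],"rotation":[0,0,0]},
    {"gripper":0.78,"offset":[0,0,0.04],"rotation":[0,0,0]},
    {"gripper":0.78,"offset":[0,0,0.03],"rotation":[0,0,0]},
    {"gripper":0.78,"offset":[0,0,0],"rotation":[0,0,0]},
    {"gripper":0.78,"offset":[0,0,0],"rotation":[0,0,0]},
    {"gripper":0.78,"offset":[0,0,0],"rotation":[0,0,0]},
  ],
)

```text
clock: 18.25
position: [0.3858, -0.2777, 0.0778]
ee_rot: [0.61, 0.792, 0.0, 0.001]
ft_force: [0.2, 0.1, -0.2]
grip_width: 0.783
grasp_force: 0.0
```

Run:
```python
from go import *
from h import *
go(.3870,-.2764,.02,.257)
out=[]
for n in("top","scene"):
    im=imaging.camera(n);cv2.imwrite(f"pics/{n}4.png",im)
    p={"top":[.5211,.0229,.270],"scene":[.5207,.0281,.27]}[n]
    c=w2p(n,[[p[0],p[1],.02]])[0].astype(int);x,y=c-33;U=6
    v=cv2.resize(im[y:y+66,x:x+66],None,fx=U,fy=U,interpolation=cv2.INTER_CUBIC)
    def poly(P,col): 
        q=(w2p(n,place(np.array(P,float),p))-[x,y]+.5)*U-.5; cv2.polylines(v,[np.round(q).astype(int)],True,col,1)
    B=lambda a,b,z:[[-a,-b,z],[a,-b,z],[a,b,z],[-a,b,z]]
    poly(B(.037,.064,.04),(0,255,0));poly(B(.028,.055,.03),(255,0,255))
    out.append(v)
    print(n,*fit({n:im},lambda p:[place(box(-.028,.028,-.055,.055,.024,.030),p)],p,"brown",18,(n,)))
cv2.imwrite("pics/ov4.png",np.hstack(out))
```

```text
target [ 0.387  -0.2764  0.02  ] rot tool z deg 0.07 offset after mm [ 1.   1.5 57.8] tilt 0.13 yaw 14.8 j [-0.3   0.24  0.92  2.07 -0.24  0.94  1.01]
top [0.50938426 0.03112812 0.30704465] 0.533318060114635
scene [0.52941871 0.02137175 0.22930167] 0.3802663251451899
```

View pics/ov4.png

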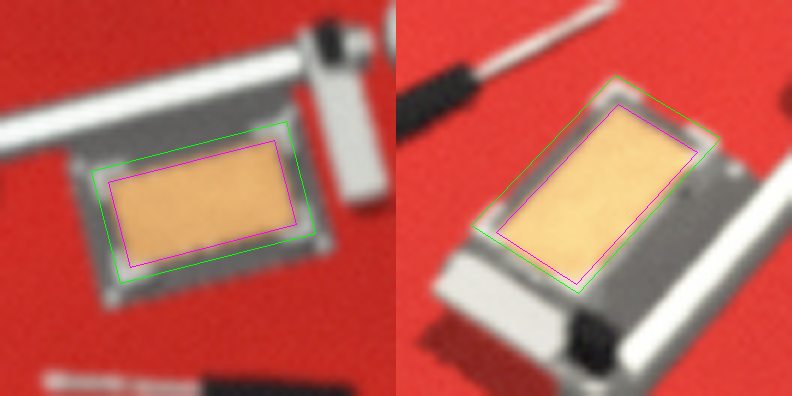

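The sheet lies flat and centred inside the four angles (centre at about (203,204) in the top panel), with the keeper well clear. Next I'll grip the plate.

Emit:
jog_arm(
  deltas=[
    {"gripper":0.8,"offset":[0.001,0.0015,0.03],"rotation":[0,0,0]},
    {"gripper":0.8,"offset":[0,0,0.024],"rotation":[0,0,0]},
    {"gripper":0.8,"offset":[0,0,0.008],"rotation":[0,0,0]},
    {"gripper":0.78,"offset":[0,0,0.004],"rotation":[0,0,0]},
    {"gripper":0.75,"offset":[0,0,0],"rotation":[0,0,0]},
    {"gripper":0.75,"offset":[0,0,0],"rotation":[0,0,0]},
  ],
)

```text
clock: 18.95
position: [0.3868, -0.2762, 0.0113]
ee_rot: [0.61, 0.792, 0.0, 0.001]
ft_force: [-0.2, -0.2, -0.4]
grip_width: 0.75
grasp_force: 0.0
```

Emit:
jog_arm(
  deltas=[
    {"gripper":0.5,"offset":[0,0,0],"rotation":[0,0,0]},
    {"gripper":0.5,"offset":[0,0,0.0],"rotation":[0,0,0]},
    {"gripper":0.5,"offset":[0,0,0],"rotation":[0,0,0]},
    {"gripper":0.5,"offset":[0,0,0],"rotation":[0,0,0]},
    {"gripper":0.5,"offset":[0,0,0],"rotation":[0,0,0]},
    {"gripper":0.5,"offset":[0,0,0],"rotation":[0,0,0]},
  ],
  newtons=60,
)

```text
clock: 19.55
position: [0.3868, -0.2762, 0.0116]
ee_rot: [0.61, 0.792, 0.001, 0.001]
ft_force: [-4.5, 2.0, 15.7]
grip_width: 0.636
grasp_force: 61.2
```

```bash
python3 -c "
from go import *
go(.3870,-.2764,.1,.257);o=manip.get_obs();print(o['position'])"
```

```text
target [ 0.387  -0.2764  0.1   ] rot tool z deg 0.07 offset after mm [ -0.3   0.2 -88.4] tilt 0.1 yaw 14.8 j [-0.21  0.38  0.83  2.1  -0.39  0.81  1.12]
[ 0.38677982 -0.27618288  0.01163423]
```

Emit:
jog_arm(
  deltas=[
    {"gripper":0.5,"offset":[0,0,-0.01],"rotation":[0,0,0]},
    {"gripper":0.5,"offset":[0,0,-0.03],"rotation":[0,0,0]},
    {"gripper":0.5,"offset":[0,0,-0.04],"rotation":[0,0,0]},
    {"gripper":0.5,"offset":[0,0,-0.04],"rotation":[0,0,0]},
    {"gripper":0.5,"offset":[0,0,-0.04],"rotation":[0,0,0]},
    {"gripper":0.5,"offset":[0,0,0],"rotation":[0,0,-0.7]},
  ],
)

```text
clock: 20.15
position: [0.3881, -0.2775, 0.1751]
ee_rot: [0.606, 0.796, 0.002, 0.004]
ft_force: [-0.6, -0.6, -2.3]
grip_width: 0.632
grasp_force: 65.4
```

```bash
python3 -c "
from go import *
go(*rk(0,.0003),.065,.27)"
```

```text
target [0.5232 0.0264 0.065 ] rot tool z deg -0.01 offset after mm [256.9 211.3 110.1] tilt 0.48 yaw 15.5 j [-0.44  0.03  1.    1.97 -0.04  1.14  0.85]
```

Emit:
jog_arm(
  deltas=[
    {"gripper":0.5,"offset":[0.0285,0.0235,0],"rotation":[0,0,0]},
    {"gripper":0.5,"offset":[0.0285,0.0235,0],"rotation":[0,0,0]},
    {"gripper":0.5,"offset":[0.0285,0.0235,0],"rotation":[0,0,0]},
    {"gripper":0.5,"offset":[0.0285,0.0235,0],"rotation":[0,0,0]},
    {"gripper":0.5,"offset":[0.0285,0.0235,0],"rotation":[0,0,0]},
    {"gripper":0.5,"offset":[0.0285,0.0235,0],"rotation":[0,0,0]},
    {"gripper":0.5,"offset":[0.0285,0.0235,0],"rotation":[0,0,0]},
    {"gripper":0.5,"offset":[0.0285,0.0235,0],"rotation":[0,0,0]},
    {"gripper":0.5,"offset":[0.0285,0.0235,0],"rotation":[0,0,0]},
    {"gripper":0.5,"offset":[0,0,0.03],"rotation":[0,0,0]},
    {"gripper":0.5,"offset":[0,0,0.04],"rotation":[0,0,0]},
    {"gripper":0.5,"offset":[0,0,0.025],"rotation":[0,0,0]},
    {"gripper":0.5,"offset":[0,0,0.015],"rotation":[0,0,0]},
    {"gripper":0.5,"offset":[0,0,0],"rotation":[0,0,0]},
    {"gripper":0.5,"offset":[0,0,0],"rotation":[0,0,0]},
    {"gripper":0.5,"offset":[0,0,0],"rotation":[0,0,0]},
  ],
)

```text
clock: 21.75
position: [0.5224, 0.0279, 0.0617]
ee_rot: [0.605, 0.796, 0.001, 0.001]
ft_force: [0.3, 1.2, -1.8]
grip_width: 0.636
grasp_force: 65.2
```

```bash
python3 -c "
from go import *
go(*rk(0,.0003),.055,.27)"
```

```text
target [0.5232 0.0264 0.055 ] rot tool z deg 0.02 offset after mm [-1.7  0.4  6.7] tilt 0.14 yaw 15.5 j [-0.71  0.34  0.66  1.95 -0.26  0.93  0.35]
```

Emit:
jog_arm(
  deltas=[
    {"gripper":0.5,"offset":[-0.0017,0.0004,0.004],"rotation":[0,0,0]},
    {"gripper":0.5,"offset":[0,0,0.004],"rotation":[0,0,0]},
    {"gripper":0.5,"offset":[0,0,0],"rotation":[0,0,0]},
    {"gripper":0.5,"offset":[0,0,0],"rotation":[0,0,0]},
  ],
)

```text
clock: 22.15
position: [0.5221, 0.0263, 0.0523]
ee_rot: [0.605, 0.796, -0.0, -0.0]
ft_force: [0.1, -0.3, -2.5]
grip_width: 0.635
grasp_force: 65.3
```

```bash
python3 -c "
from go import *
go(*rk(0,.0003),.042,.27)"
```

```text
target [0.5232 0.0264 0.042 ] rot tool z deg 0.02 offset after mm [-0.2  1.1 10.3] tilt 0.01 yaw 15.5 j [-0.7   0.36  0.66  1.96 -0.27  0.91  0.36]
```

Emit:
jog_arm(
  deltas=[
    {"gripper":0.5,"offset":[0,0.001,0.003],"rotation":[0,0,0]},
    {"gripper":0.5,"offset":[0,0,0.003],"rotation":[0,0,0]},
    {"gripper":0.5,"offset":[0,0,0.002],"rotation":[0,0,0]},
    {"gripper":0.5,"offset":[0,0,0],"rotation":[0,0,0]},
    {"gripper":0.5,"offset":[0,0,0],"rotation":[0,0,0]},
  ],
)

```text
clock: 22.65
position: [0.5231, 0.0265, 0.0442]
ee_rot: [0.605, 0.796, -0.0, -0.0]
ft_force: [0.7, -0.5, -1.7]
grip_width: 0.634
grasp_force: 65.3
```

Emit:
jog_arm(
  deltas=[
    {"gripper":0.5,"offset":[0,0,0.002],"rotation":[0,0,0]},
    {"gripper":0.5,"offset":[0,0,0.001],"rotation":[0,0,0]},
    {"gripper":0.5,"offset":[0,0,0],"rotation":[0,0,0]},
  ],
)

```text
clock: 22.95
position: [0.5233, 0.0266, 0.0418]
ee_rot: [0.605, 0.796, 0.0, -0.0]
ft_force: [-3.8, 0.1, 6.6]
grip_width: 0.633
grasp_force: 66.1
```

Emit:
jog_arm(
  deltas=[
    {"gripper":0.68,"offset":[0,0,0],"rotation":[0,0,0]},
    {"gripper":0.75,"offset":[0,0,0],"rotation":[0,0,0]},
    {"gripper":0.78,"offset":[0,0,0],"rotation":[0,0,0]},
    {"gripper":0.78,"offset":[0,0,0],"rotation":[0,0,0]},
    {"gripper":0.78,"offset":[0,0,-0.005],"rotation":[0,0,0]},
    {"gripper":0.78,"offset":[0,0,-0.02],"rotation":[0,0,0]},
    {"gripper":0.78,"offset":[0,0,-0.04],"rotation":[0,0,0]},
    {"gripper":0.78,"offset":[0,0,-0.04],"rotation":[0,0,0]},
    {"gripper":0.78,"offset":[0,0,-0.01],"rotation":[0,0,0]},
    {"gripper":0.78,"offset":[0,0,0],"rotation":[0,0,0]},
    {"gripper":0.78,"offset":[0,0,0],"rotation":[0,0,0]},
  ],
)

```text
clock: 24.05
position: [0.5226, 0.0267, 0.1555]
ee_rot: [0.605, 0.796, -0.0, -0.0]
ft_force: [0.2, 0.4, -0.6]
grip_width: 0.781
grasp_force: 0.0
```

```bash
python3 -c "
from go import *
go(*rk(.075,-.0965),.071,.27)"
```

```text
target [ 0.6213 -0.0469  0.071 ] rot tool z deg 0.05 offset after mm [-97.3  75.5  84.5] tilt 0.05 yaw 15.5 j [-0.77  0.2   0.71  1.87 -0.15  1.12  0.27]
```

Emit:
jog_arm(
  deltas=[
    {"gripper":0.78,"offset":[-0.0322,0.0252,0],"rotation":[0,0,0]},
    {"gripper":0.78,"offset":[-0.0322,0.0252,0],"rotation":[0,0,0]},
    {"gripper":0.78,"offset":[-0.0322,0.0252,0],"rotation":[0,0,0]},
    {"gripper":0.78,"offset":[0,0,0.03],"rotation":[0,0,0]},
    {"gripper":0.78,"offset":[0,0,0.03],"rotation":[0,0,0]},
    {"gripper":0.78,"offset":[0,0,0.022],"rotation":[0,0,0]},
    {"gripper":0.78,"offset":[0,0,0],"rotation":[0,0,0]},
    {"gripper":0.78,"offset":[0,0,0],"rotation":[0,0,0]},
  ],
  newtons=30,
)

```text
clock: 24.85
position: [0.6212, -0.0467, 0.0735]
ee_rot: [0.605, 0.796, -0.001, -0.001]
ft_force: [0.5, 0.6, 0.4]
grip_width: 0.782
grasp_force: 0.0
```

```bash
python3 -c "
from go import *
go(*rk(.075,-.0965),.071,.27)"
```

```text
target [ 0.6213 -0.0469  0.071 ] rot tool z deg 0.01 offset after mm [-0.3  0.1  2.5] tilt 0.12 yaw 15.5 j [-0.51  0.55  0.67  1.67 -0.38  1.05  0.55]
```

Emit:
jog_arm(
  deltas=[
    {"gripper":0,"offset":[0,0,0.001],"rotation":[0,0,0]},
    {"gripper":0,"offset":[0,0,0],"rotation":[0,0,0]},
    {"gripper":0,"offset":[0,0,0],"rotation":[0,0,0]},
    {"gripper":0,"offset":[0,0,0],"rotation":[0,0,0]},
    {"gripper":0,"offset":[0,0,0],"rotation":[0,0,0]},
    {"gripper":0,"offset":[0,0,0],"rotation":[0,0,0]},
    {"gripper":0,"offset":[0,0,0],"rotation":[0,0,0]},
  ],
)

```text
clock: 25.55
position: [0.6215, -0.0468, 0.0744]
ee_rot: [0.605, 0.796, 0.0, -0.0]
ft_force: [-5.3, -0.5, 7.7]
grip_width: 0.301
grasp_force: 30.6
```

Emit:
jog_arm(
  deltas=[
    {"gripper":0,"offset":[0.008,0,0],"rotation":[0,0,0]},
    {"gripper":0,"offset":[0.012,0,0],"rotation":[0,0,0]},
    {"gripper":0,"offset":[0.012,0,0],"rotation":[0,0,0]},
    {"gripper":0,"offset":[0.012,0,0],"rotation":[0,0,0]},
    {"gripper":0,"offset":[0.012,0,0],"rotation":[0,0,0]},
    {"gripper":0,"offset":[0.012,0,0],"rotation":[0,0,0]},
    {"gripper":0,"offset":[0.012,0,0],"rotation":[0,0,0]},
    {"gripper":0,"offset":[0.01,0,0],"rotation":[0,0,0]},
    {"gripper":0,"offset":[0.008,0,0],"rotation":[0,0,0]},
    {"gripper":0,"offset":[0,0,0],"rotation":[0,0,0]},
    {"gripper":0,"offset":[0,0,0],"rotation":[0,0,0]},
  ],
)

```text
clock: 26.65
position: [0.5951, 0.0489, 0.0743]
ee_rot: [0.605, 0.796, 0.0, -0.001]
ft_force: [-7.3, -0.3, 11.7]
grip_width: 0.301
grasp_force: 32.1
```

Emit:
jog_arm(
  deltas=[
    {"gripper":0.75,"offset":[0,0,0],"rotation":[0,0,0]},
    {"gripper":0.75,"offset":[0,0,0],"rotation":[0,0,0]},
    {"gripper":0.75,"offset":[0,0,0],"rotation":[0,0,0]},
    {"gripper":0.75,"offset":[0,0,0],"rotation":[0,0,0]},
    {"gripper":0.75,"offset":[0,0,-0.03],"rotation":[0,0,0]},
    {"gripper":0.75,"offset":[0,0,-0.04],"rotation":[0,0,0]},
    {"gripper":0.75,"offset":[0,0,-0.04],"rotation":[0,0,0]},
    {"gripper":0.75,"offset":[0,0,-0.02],"rotation":[0,0,0]},
    {"gripper":0.75,"offset":[-0.04,-0.03,0],"rotation":[0,0,0]},
    {"gripper":0.75,"offset":[-0.04,-0.03,0],"rotation":[0,0,0]},
    {"gripper":0.75,"offset":[-0.04,-0.03,0],"rotation":[0,0,0]},
    {"gripper":0.75,"offset":[-0.04,-0.03,0],"rotation":[0,0,0]},
    {"gripper":0.75,"offset":[-0.04,-0.03,0],"rotation":[0,0,0]},
    {"gripper":0.75,"offset":[-0.04,-0.03,0],"rotation":[0,0,0]},
    {"gripper":0.75,"offset":[0,0,0],"rotation":[0,0,0]},
    {"gripper":0.75,"offset":[0,0,0],"rotation":[0,0,0]},
  ],
)

```text
clock: 28.25
position: [0.4858, -0.2324, 0.2034]
ee_rot: [0.607, 0.795, 0.0, 0.0]
ft_force: [1.0, 0.5, 0.8]
grip_width: 0.75
grasp_force: 0.0
```

Run:
```python
from h import *
from fr import rackfit
ims={n:imaging.camera(n) for n in("top","scene")}
out=[]
for n in ims:
    im=ims[n];cv2.imwrite(f"pics/{n}5.png",im)
    p={"top":[.5211,.0229,.270],"scene":[.5207,.0281,.27]}[n]
    print(n,*rackfit(ims,p+[.04,0.],(n,)))
    c=w2p(n,[[p[0],p[1],.02]])[0].astype(int);x,y=c-33;U=6
    v=cv2.resize(im[y:y+66,x:x+66],None,fx=U,fy=U,interpolation=cv2.INTER_CUBIC)
    def poly(P,col): 
        q=(w2p(n,place(np.array(P,float),p))-[x,y]+.5)*U-.5; cv2.polylines(v,[np.round(q).astype(int)],True,col,1)
    R=lambda a,b,c,d,z:[[a,c,z],[b,c,z],[b,d,z],[a,d,z]]
    poly(R(-.037,.037,-.064,.064,.04),(0,255,0));poly(R(-.028,.028,-.055,.055,.044),(255,0,255));poly(R(-.022,.062,-.014,.014,.056),(255,0,0))
    out.append(v)
cv2.imwrite("pics/ov5.png",np.hstack(out))
```

```text
top [0.52124487 0.02305523 0.27006524 0.04413482 0.00266222] 0.02091896301081897
scene [0.52067118 0.02809316 0.26849195 0.04126262 0.01603245] 0.00527859641237271
```

View pics/ov5.png

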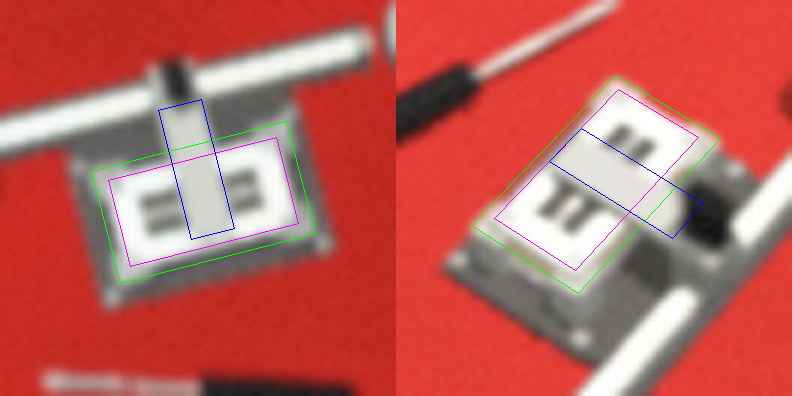

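The plate lies squarely in the nest (centre about (203,202) in the top panel), and the tongue coincides with the k=0 outline in both views. The arm is clear, so I'm handing in.

```bash
python3 -c "
from workcell import workorder
print(workorder.hand_in())"
```

```text
the job is handed in; nothing more can be done
None
```

The job is handed in, with no verdict returned: the sheet and second plate are stacked squarely on the bottom plate, and the last pictures show the keeper's tongue centred over them and the arm clear.

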